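# Open the push-and-turn jug of descaler

## Task

The descaler jug is wanted open for the kettle. Take the dosing cup off the top of the blue jug and hang it by its handle on one of the arms of the steel cup stand, then press the red safety cap down, twist it to the left until it is free, and lift it straight up off the neck. Finish holding the cap level in the gripper, roughly 5 to 10 cm above its closed position and over the open neck; do not put it down, leave the jug standing in its caddy with the cup still hanging, and do not disturb the pepper mill, timer, tin or brush.

Things in the scene. Friction and masses are not known exactly. Their poses are not given: they have to be found in the camera images.
- caddy: Dark grey plastic cleaning caddy, fixed, 194 x 97 mm, walls 40 mm high. Origin on the worktop under the middle of the front bay (87 mm square, floor 4 mm thick) in which the jug stands with 1.5 mm play, so that the jug cannot turn; its +x axis points to the open rear bay, where the brush lies.
- jug: Square blue jug, loose, 84 x 84 mm, about 0.8 kg with its contents, with a pale label. Origin at the middle of its underside, z up along the neck axis. The flat shoulder is at z = 116 mm, the neck (28 mm across) ends at z = 150 mm. Three tabs on the neck, 120 degrees apart, hold the cap.
- cap: Red ribbed safety cap, loose, 44 mm diameter, 38 mm high, 40 g, two white arrows on top. Origin at the middle of its underside, z up. Locked, its origin is on the neck axis 126 mm above the jug's origin (10 mm above the shoulder), x along the jug's x. Press it 5 mm down, keep it down and turn it counter-clockwise seen from above by 60 degrees (1.05 rad); then it lifts straight off.
- cap_disc (a joint): Travel (m) of the sprung disc inside the cap, which pushes the cap up against the jug's tabs: 0 locked, growing as the cap is pressed (6 N to begin, 10 N at 0.005; it bottoms at 0.0065). Catches 3 mm deep stop the cap from turning unless pressed. Free to lift between 46 and 74 degrees of turn; a stop ends the turn at about 76. Off the neck it reads about -0.004.
- dosing_cup: Cream plastic dosing cup, loose, 62 mm diameter, 66 mm high, wall 3 mm, 60 g, standing upside down over the cap with its rim on the jug's shoulder. Origin at the middle of the rim plane (underneath while inverted), z up through the closed end; the handle stands out along the cup's +x.
- cup_loop (a point): Middle of the opening of the cup's handle, 44.5 mm out along the cup's +x and 33 mm above its origin along its z. The opening is 27 mm wide (from 31 to 58 mm out) and 39 mm high (z 13.5 to 52.5 mm) and is seen through along the cup's y; the handle is a round bar 7 mm thick whose outside is 66 mm from the cup's axis.
- cup_stand: Steel cup stand, fixed: round base 124 mm across and 10 mm thick, a post 10 mm thick with a ball on top (highest point 218 mm), and two arms, one along the stand's -x (front) and one along its +x (back). Origin on the worktop under the post.
- hook_front (a point): Top of the front arm, 42 mm from the post's axis along the stand's -x, 202 mm above the worktop. The arm is an 8 mm round bar, its underside at 194 mm here, rising slightly outward to an upturned tip with a rubber ball whose outermost point is 70 mm from the post's axis and whose top is at 219 mm. A cup hung on it swings down below the arm.
- hook_back (a point): The same point on the back arm, 42 mm from the post's axis along the stand's +x; this arm is alike.
- pepper_mill: Dark wooden pepper mill, 58 mm across, 170 mm high, bystander. Origin at its underside.
- egg_timer: Red and cream wind-up timer, 62 mm across, 56 mm high, bystander. Origin at its underside.
- tin_small: Small food tin, 57 mm across, 72 mm high, bystander. Origin at its underside.
- scrub_brush: Grey scrubbing brush, 30 x 85 x 55 mm, lying in the rear bay of the caddy, bystander. Origin at its underside.
Things that resemble listed ones, but are neither listed nor needed, are in the scene too. There is more than one size of the cup_stand; the job needs the larger.

How it is judged:
On the way, in this order (a step that is already met when the one before it is completed fails the run):
1. the dosing cup hangs by its handle on an arm of the stand, let go ((distance between cup_loop and hook_front below 0.035 m or distance between cup_loop and hook_back below 0.035 m) and contact force between dosing_cup and cup_stand above 0.1 N and contact force between dosing_cup and the fingers below 0.05 N), for 0.3 s.
2. the cap is pressed down past its catches (z of cap in the frame of jug below 0.1235 m and horizontal distance between cap and jug below 0.008 m and contact force between cap and the fingers above 1 N), for 0.05 s.
3. the cap is twisted free while still on the neck (angle between the x axis of cap and the x axis of jug, either way round above 0.65 rad and z of cap in the frame of jug below 0.134 m and horizontal distance between cap and jug below 0.008 m), for 0.05 s.
At the end, for the whole second after the job is handed in: The cap is held still, 34 to 130 mm above its closed position, within 30 mm of the neck axis, level within 0.3 rad, clear of the jug; the jug stands down in its bay; the cup hangs by its handle on an arm (loop within 35 mm of the arm point), untouched (z of cap in the frame of jug between 0.16 and 0.256 m and horizontal distance between cap and jug below 0.03 m and angle between cap's own z axis and vertical below 0.3 rad and contact force between cap and the fingers above 1 N and contact force between cap and jug below 0.05 N and linear speed of cap below 0.03 m/s and z of jug in the frame of caddy below 0.01 m and horizontal distance between jug and caddy below 0.01 m and angle between jug's own z axis and vertical below 0.1 rad and (distance between cup_loop and hook_front below 0.035 m or distance between cup_loop and hook_back below 0.035 m) and contact force between dosing_cup and cup_stand above 0.1 N and contact force between dosing_cup and the arm below 0.05 N); the arm keeps its last pose, push and grip.
It fails at once if the pepper mill, timer, tin or brush is pushed away or tipped (more than 30 mm or 0.3 rad) (distance of any of pepper_mill, egg_timer, tin_small, scrub_brush from where it was at the start of the episode above 0.03 m or angle between any of pepper_mill, egg_timer, tin_small's own z axis and vertical above 0.3 rad).
It fails at once if the jug is lifted out of its bay or tipped (z of jug in the frame of caddy above 0.035 m or angle between jug's own z axis and vertical above 0.35 rad).
It also fails if it takes over 58 s, if anything falls off the work surface, if the arm or the gripper's body presses on something with over 40 N, if the wrist force passes 120 N, or if a joint passes its speed limit or range.

## Robot

A 6-joint arm with a two-finger parallel gripper is mounted at the origin on a cart in front of the work surface, level with it; the furniture and walls round the work are solid. World frame = base frame: x ahead of the robot, y to its left, z up, the work surface at z = 0. Lengths are in m, angles in rad, forces in N, time in s.
With the tool pointing down it reaches from about 0.25 to 0.725 m from the base axis. Payload 4 kg.
Tool frame: the origin (TCP) lies at the very end of the fingers, on their centre line; the grasp point (between the pads) lies 19 mm behind it; z points along the fingers, y is the line along which they close (so a half turn about z gives the same grasp; the last joint's range is limited). The gripper opens to 85 mm and grips with 20 to 120 N. Pads are 22 mm wide; open, the fingers measure 114 mm over their backs; the gripper's body (76 mm by 85 mm) begins 54 mm behind the grasp point. The pads swing forward as they close: fully open they stand 13 mm farther back than shut.
Start: joints at [1.22, 0.241, 0.005, 1.335, 0, 1.571], TCP at [0.172, 0.47, 0.203] pointing down, gripper open.
Joint ranges: [-2.72, 2.72], [-1.05, 1.87], [-1.09, 1.28], [-1.99, 2.15], [-1.42, 1.44], [-3.14, 3.14]. Speed limits (rad/s): [2.79, 2.79, 3.14, 3.14, 3.14, 3.14].

## Interface

Orientations are given as a unit quaternion [x, y, z, w].
In Python, from workcell import bot, vision, workorder gives the robot as it stands.
- The arm moves only by the shell command python3 -m creep 'ROWS' [OPENING]. ROWS is JSON, a list of rows, each a list of 2 entries, a list of its own where there are three numbers: the shift along the tool's x, y, z in mm, then the turn, a rotation vector about the tool's x, y, z in rad. In form: [[[dx, dy, dz], [wx, wy, wz]], ...]. A call has 1 to 12 rows; each row shifts and turns the commanded pose from where the row before left it, along the tool's axes as they then stand; what a row does not reach is not made up. A row lasts 1/8 s, in which the tool goes at most 62.5 mm and 10.7 degrees, less where a joint would pass 70% of its speed; a pose out of reach is approached as far as the arm can. A call is refused whole if a number of a shift passes 62.5 or a number of a turn 0.188, either way. A call with a gripper value outside its range is refused whole. OPENING is the finger opening in mm, from 0 to 85.4, set as the call begins (- or left out, the last holds). The fingers move at their own pace and stop on an object; the grip force is fixed at half the most. Time passes only in rows, so rows that do not move let the fingers close. It gives the time, the measured TCP pose, the force, the opening and the grip force at its end, in the units of the state.
- bot.get_obs(): the state, without advancing time (a new reading comes with each control period).
- vision.camera(name): name is "side" or "top"; returns a dict with "image" (384x512x3 uint8, blue, green, red), "z_map" (384x512 float32, m along the optical axis (not along the pixel's ray), 0 where there is no reading), "K" (3x3 intrinsics, pixels), "k1" (the pictures are not rectified: a ray, as slopes to the right and down, at radius r is drawn at 1 + k1 r^2 times it, then the intrinsics apply), "rvec" (rotation vector, rad) and "tvec" (3), from world to camera coordinates, as OpenCV has them. Camera axes: x right, y down, z forward; pixel columns grow to the right and rows downward; lengths in m; the calibration is good to about 2 mm. A picture is of the moment at which its call begins.
- workorder.job_done(): hands the job in; it is judged then, once.
Trained networks look in a picture, given as the dict that the camera call returned (one of the last four; its "shot" number tells which), for a name from the list of things; names that differ only in an ending like _2 or _b are one class to them, and where a whole thing is asked for, a point or a joint stands for the part that bears it (a point fixed in the world has none). Each returns a list of dicts, best first, with "score" (0 to 1); they miss things now and then, are a little off and sometimes report something else, mostly with a low value. They report only what shows in the picture. A call takes as long as a camera call. They do not tell look-alikes from the thing itself.
- vision.spot_in(picture, query): "position" ([column, row] in pixels, amid what is visible of it).
- vision.place_of(picture, query): "position" ([column, row] in pixels: a listed point, or the origin of a listed thing).
The state is a dict: "clock": time; "joint_pos": joint angles; "joint_vel": joint speeds; "tau": joint torques, N m; "eef_pos": TCP position; "tool_rot": TCP orientation; "ft_force": force on the tool from outside, world axes, zero at the start; "ft_torque": the same for the moment, N m; "grip_width": finger opening in m; "grasp_force": force on a finger pad.
Only numpy, scipy, OpenCV 4.12 (cv2) and the standard library are available. Lean on these libraries where they do the work, as an engineer would, in place of code of your own. Each camera call takes 0.05 s, during which the arm holds its last target. There are 200 camera calls.

## Working session

There is one attempt and no reset: what is moved stays moved. The work goes in short steps, Python scripts to look and compute and a shell command to move; the robot and the scene stay as the last step left them, time stands still between calls to the robot, and variables do not carry over. Pictures are saved under pics/ and viewed, at most 10 in all, crops included, and the job is handed in when it is done.

```bash
ls; mkdir -p pics; cat > h.py <<'E'
import numpy as np, cv2
from workcell import bot, vision, workorder
def cam(n):
    p=vision.camera(n); p['R']=cv2.Rodrigues(np.array(p['rvec'],float))[0]; p['t']=np.array(p['tvec'],float).ravel(); return p
def slopes(p,uv):
    d=np.array([p['k1'],0,0,0,0],float)
    return cv2.undistortPoints(np.array(uv,float).reshape(-1,1,2),np.array(p['K'],float),d).reshape(-1,2)
def ray(p,uv):
    s=slopes(p,uv); d=np.c_[s,np.ones(len(s))]@p['R']; return -p['R'].T@p['t'], d
def at_z(p,uv,z):
    o,d=ray(p,uv); return o+d*((z-o[2])/d[:,2])[:,None]
def cloud(p):
    h,w=p['z_map'].shape; v,u=np.mgrid[:h,:w]
    s=slopes(p,np.c_[u.ravel(),v.ravel()]); z=p['z_map'].ravel()
    X=(np.c_[s,np.ones(len(s))]*z[:,None]-p['t'])@p['R']; X[z==0]=np.nan
    return X.reshape(h,w,3)
def proj(p,X):
    return cv2.projectPoints(np.array(X,float).reshape(-1,1,3),np.array(p['rvec'],float),p['t'],np.array(p['K'],float),np.array([p['k1'],0,0,0,0],float))[0].reshape(-1,2)
def tri(a,ua,b,ub):
    A=[];o=[]
    (o1,d1),(o2,d2)=ray(a,ua),ray(b,ub); d1=d1[0]/np.linalg.norm(d1);d2=d2[0]/np.linalg.norm(d2)
    P1,P2=np.eye(3)-np.outer(d1,d1),np.eye(3)-np.outer(d2,d2)
    X=np.linalg.solve(P1+P2,P1@o1+P2@o2); return X,np.linalg.norm(P1@(X-o1))+np.linalg.norm(P2@(X-o2))
E
python3 - <<'E'
from h import *
a=cam('side');b=cam('top')
cv2.imwrite('pics/s0.png',a['image']);cv2.imwrite('pics/t0.png',b['image'])
np.savez('/tmp/c0.npz',a=cloud(a),b=cloud(b))
for p,n in((a,'side'),(b,'top')):
    print(n,'cam at',(-p['R'].T@p['t']).round(3),p['k1'])
    C=cloud(p)
    for q in ['jug','caddy','cap','dosing_cup','cup_loop','cup_stand','hook_front','hook_back','pepper_mill','egg_timer','tin_small','scrub_brush']:
        for f in (vision.place_of,):
            for r in f(p,q)[:3]:
                u,v=r['position']; x=C[int(np.clip(v,0,383)),int(np.clip(u,0,511))]
                print(q,round(r['score'],2),np.round(r['position'],1),x.round(3))
o=bot.get_obs();print(o['clock'],o['eef_pos'],o['tool_rot'])
E
```

```text
pics
side cam at [ 0.383 -1.286  0.601] -0.13509988678892307
jug 0.63 [285.7 293. ] [ 0.509 -0.4    0.025]
cap 0.28 [253.3 161.1] [0.501 0.858 0.081]
dosing_cup 0.96 [288.8 252.1] [ 0.518 -0.387  0.14 ]
cup_loop 0.84 [302.5 235.3] [ 0.665  0.202 -0.086]
cup_loop 0.29 [287.  292.6] [ 0.515 -0.4    0.028]
cup_stand 0.63 [259.3 208.5] [0.492 0.3   0.007]
cup_stand 0.47 [211.8 201.3] [0.28  0.41  0.009]
hook_front 0.85 [252.2 163.7] [0.468 0.336 0.199]
hook_front 0.62 [207.5 169.3] [0.234 0.952 0.02 ]
hook_back 0.85 [274.5 158.8] [0.621 0.869 0.092]
hook_back 0.71 [218.4 171.4] [0.297 0.969 0.001]
hook_back 0.55 [266.1 336. ] [ 0.443 -0.574  0.027]
pepper_mill 0.92 [324.7 328.8] [ 0.578 -0.56   0.027]
egg_timer 0.78 [263.3 337.6] [ 0.436 -0.572  0.023]
tin_small 0.67 [278.1 193.4] [0.597 0.483 0.011]
scrub_brush 0.66 [321.1 294.2] [ 0.569 -0.552  0.115]
scrub_brush 0.25 [271.6 160.7] [0.599 0.823 0.092]
top cam at [ 0.29  -0.027  2.052] 0.07310461907386413
jug 0.66 [345.  183.2] [ 0.505 -0.331  0.155]
caddy 0.87 [343.4 183.5] [ 0.509 -0.329  0.12 ]
caddy 0.58 [348.6 179.1] [ 0.517 -0.338
[... 276 characters left out ...]
391.2 200.9] [ 0.443 -0.533  0.051]
hook_front 0.89 [170.9 194.2] [0.471 0.344 0.204]
hook_front 0.87 [154.2 248.1] [0.267 0.417 0.145]
hook_back 0.79 [165.4 173.4] [0.552 0.363 0.2  ]
hook_back 0.58 [151.3 232.2] [0.332 0.464 0.001]
pepper_mill 0.62 [386.4 165.2] [ 0.584 -0.513  0.076]
pepper_mill 0.39 [346.3 167.2] [ 0.592 -0.364 -0.008]
egg_timer 0.58 [390.8 202.1] [ 0.435 -0.529  0.049]
tin_small 0.46 [142.6 164.8] [0.61  0.484 0.071]
tin_small 0.21 [165.9 170.6] [0.565 0.364 0.195]
scrub_brush 0.57 [343.4 182.9] [ 0.512 -0.327  0.132]
scrub_brush 0.55 [350.5 165.5] [ 0.591 -0.371  0.051]
1.3 [0.17180319 0.4695489  0.20341654] [1.74483388e-01 9.84660118e-01 1.76275335e-06 2.15983484e-06]
```

```bash
python3 - <<'E'
import cv2,numpy as np
a=cv2.imread('pics/s0.png');b=cv2.imread('pics/t0.png')
cv2.imwrite('pics/s1.png',cv2.resize(a[130:370,170:370],None,fx=2.5,fy=2.5,interpolation=cv2.INTER_CUBIC))
cv2.imwrite('pics/t1.png',cv2.resize(b[140:270,120:420],None,fx=2.6,fy=2.6,interpolation=cv2.INTER_CUBIC))
E
```

```text
(no output)
```

View pics/s1.png

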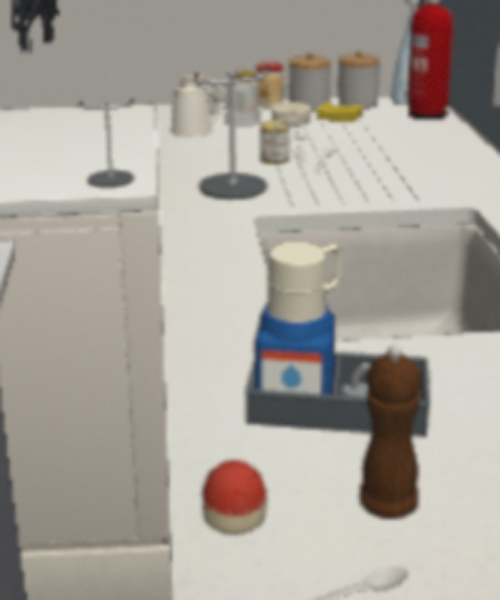

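View pics/t1.png

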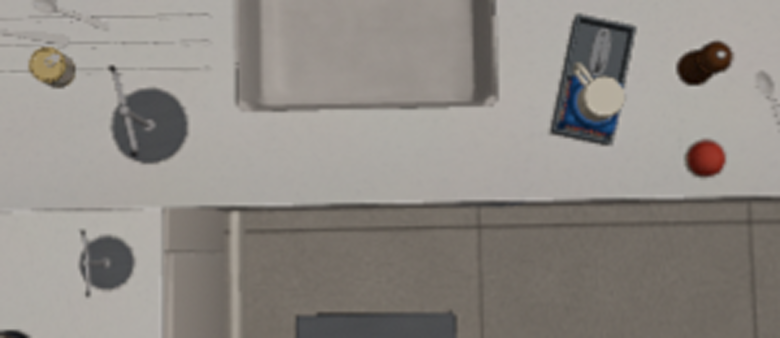

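The side view shows the jug with its cup around (289,255) and the larger stand at (262,205), with the smaller one at (213,200). In the top view the cup is at (351,178), its handle pointing up-left, and the large stand's arm runs from (163,166) to (171,199). Next I'll measure these precisely.

```bash
python3 - <<'E'
from h import *
a=cam('side');b=cam('top');A=cloud(a);B=cloud(b)
print(b['K'],a['K'])
def sel(C,x,y,z):
    return (C[...,0]>x[0])&(C[...,0]<x[1])&(C[...,1]>y[0])&(C[...,1]<y[1])&(C[...,2]>z[0])&(C[...,2]<z[1])
# top: cup closed end
m=sel(B,(.42,.62),(-.45,-.25),(.17,.2)); v,u=np.nonzero(m); W=at_z(b,np.c_[u,v],.186)
print('cup top blob',m.sum(),B[m].mean(0),'circle',cv2.minEnclosingCircle(W[:,:2].astype(np.float32)),'centroid',W.mean(0))
m=sel(A,(.42,.62),(-.45,-.25),(.125,.195)); P=A[m]
near=P[P[:,2]<.18]
from scipy.optimize import least_squares
Q=np.r_[near,B[sel(B,(.42,.62),(-.45,-.25),(.12,.18))]]
f=least_squares(lambda c:np.hypot(near[:,0]-c[0],near[:,1]-c[1])-.031,[.505,-.35],loss='soft_l1',f_scale=.003);print('cyl fit side',f.x,len(near),'ztop',np.nanpercentile(P[:,2],98))
# caddy rect
m=sel(B,(.4,.75),(-.5,-.2),(.012,.06)); v,u=np.nonzero(m)
W=at_z(b,np.c_[u,v],.04); print('caddy rect',m.sum(),cv2.minAreaRect(W[:,:2].astype(np.float32)))
# handle points
for C,n in((A,'s'),(B,'t')):
    m=sel(C,(.42,.65),(-.45,-.22),(.125,.19)); P=C[m]; r=np.hypot(P[:,0]-f.x[0],P[:,1]-f.x[1]); P=P[(r>.042)&(r<.075)]
    print(n,len(P),P.mean(0) if len(P) else '',np.degrees(np.arctan2(*(P.mean(0)[:2]-f.x)[::-1])) if len(P) else '')
# stand: base
for C,p,n in((A,a,'s'),(B,b,'t')):
    m=sel(C,(.42,.65),(.24,.46),(.004,.02)); v,u=np.nonzero(m); I=p['image'][v,u].max(1)<110
    W=at_z(p,np.c_[u,v][I],.01); print('base',n,I.sum(),cv2.minEnclosingCircle(W[:,:2].astype(np.float32)),cv2.fitEllipse(W[cv2.convexHull(W[:,:2].astype(np.float32),returnPoints=False).ravel(),:2].astype(np.float32)))
m=sel(B,(.4,.65),(.24,.46),(.17,.23)); v,u=np.nonzero(m);W=at_z(b,np.c_[u,v],.2)
print('arm',m.sum()); print(np.c_[u,v,(W[:,:2]*1000).round()].astype(int).tolist() if m.sum()<60 else cv2.minAreaRect(W[:,:2].astype(np.float32)))
for q in ('hook_front','hook_back','cup_loop'):
    ra=[r for r in vision.place_of(a,q)];rb=[r for r in vision.place_of(b,q)]
    for i in ra[:2]:
        for j in rb[:2]:
            X,e=tri(a,i['position'],b,j['position'])
            if e<.03: print(q,X.round(4),e.round(4),i['score'],j['score'])
E
```

```text
[[486.63912195   0.         266.12935746]
 [  0.         486.63912195 193.70543372]
 [  0.           0.           1.        ]] [[391.49100434   0.         255.03610635]
 [  0.         391.49100434 199.55502212]
 [  0.           0.           1.        ]]
cup top blob 213 [ 0.5275189  -0.35138475  0.18461891] circle ((0.5362687110900879, -0.34104472398757935), 0.04598897323012352) centroid [ 0.52734009 -0.35115473  0.186     ]
cyl fit side [ 0.52282106 -0.35433398] 502 ztop 0.1873847321586651
caddy rect 510 ((0.5693206787109375, -0.35269349813461304), (0.2770744264125824, 0.3442632853984833), 88.6038818359375)
s 52 [ 0.56878959 -0.3245779   0.15387444] 32.91555073873849
t 24 [ 0.56912218 -0.32404263  0.15796041] 33.19371290484402
base s 177 ((0.5119009017944336, 0.33937379717826843), 0.05949699133634567) ((0.5110330581665039, 0.3381511867046356), (0.11234010010957718, 0.1168539747595787), 173.22108459472656)
base t 472 ((0.51524817943573, 0.35279059410095215), 0.060500338673591614) ((0.514927089214325, 0.3528134524822235), (0.11824648827314377, 0.11949106305837631), 118.25089263916016)
arm 88
((0.518531084060669, 0.3553980588912964), (0.1357358694076538, 0.01806957833468914), 17.03980827331543)
hook_front [0.2715 0.4214 0.1506] 0.0075 0.69 0.89
hook_front [0.4745 0.3365 0.1981] 0.0041 0.59 0.72
hook_back [0.5587 0.3565 0.1993] 0.0072 0.64 0.73
cup_loop [ 0.5571 -0.3372  0.161 ] 0.0028 0.56 0.85
cup_loop [0.5837 0.3945 0.0302] 0.0045 0.48 0.62
```

```bash
python3 - <<'E'
from h import *
a=cam('side');b=cam('top');A=cloud(a);B=cloud(b)
from scipy.optimize import least_squares
# cup top circle: boundary in top image, cream pixels
I=b['image'].astype(int); m=(I.min(2)>150)&(B[...,2]>.175)&(abs(B[...,0]-.52)<.08)&(abs(B[...,1]+.35)<.06)
v,u=np.nonzero(m);W=at_z(b,np.c_[u,v],.186)[:,:2]
# keep disc: drop handle via opening
k=m.astype(np.uint8);k=cv2.morphologyEx(k,cv2.MORPH_OPEN,cv2.getStructuringElement(2,(9,9)))
v,u=np.nonzero(k);W2=at_z(b,np.c_[u,v],.186)[:,:2];print('disc',len(W2),W2.mean(0),'r',np.sqrt(len(W2)*(1.866/486.6)**2/np.pi))
# side: cup edges column centre in rows
Is=a['image'].astype(int)
m=(A[...,2]>.13)&(A[...,2]<.175)&(abs(A[...,1]+.37)<.04)&(abs(A[...,0]-.52)<.05)
cs=[]
for r in np.unique(np.nonzero(m)[0]):
    c=np.nonzero(m[r])[0]; cs.append((r,c.min(),c.max()))
print(cs)
# stand: post column in side
pts=[]
G=cv2.cvtColor(a['image'],cv2.COLOR_BGR2GRAY).astype(float)
for z in (.04,.07,.1,.13,.16):
    u0,v0=proj(a,[.515,.353,z])[0]; r=int(round(v0)); c=np.arange(int(u0)-9,int(u0)+10); g=G[r,c]; w=np.clip(np.median(g)-g-8,0,None)
    pts.append((z,u0.round(1),(w*c).sum()/max(w.sum(),1)))
print(np.round(pts,1))
# top view arm: points
m=(B[...,2]>.185)&(B[...,2]<.23)&(abs(B[...,0]-.515)<.09)&(abs(B[...,1]-.353)<.06)
v,u=np.nonzero(m);W=at_z(b,np.c_[u,v],.203)[:,:2]
vx,vy,x0,y0=cv2.fitLine(W.astype(np.float32),cv2.DIST_HUBER,0,.01,.01).ravel()
t=(W-[x0,y0])@[vx,vy];c=(t.max()+t.min())/2
print('arm',len(W),np.degrees(np.arctan2(vy,vx)),'mid',x0+c*vx,y0+c*vy,'len',np.ptp(t))
# caddy mask
m=(I.max(2)<115)&(abs(B[...,0]-.56)<.16)&(B[...,1]>-.47)&(B[...,1]<-.24)&(B[...,2]>.025)&(B[...,2]<.06)
v,u=np.nonzero(m);W=at_z(b,np.c_[u,v],.04)[:,:2];print('caddy',len(W),cv2.minAreaRect(W.astype(np.float32)))
m=(I[...,0]>I[...,2]+40)&(abs(B[...,0]-.52)<.1)&(abs(B[...,1]+.35)<.1)
v,u=np.nonzero(m);W=at_z(b,np.c_[u,v],.12)[:,:2];print('jug',len(W),cv2.minAreaRect(W.astype(np.float32)))
E
```

```text
disc 139 [ 0.5269111  -0.35561158] r 0.025507740999344813
[(np.int64(230), np.int64(302), np.int64(302)), (np.int64(236), np.int64(299), np.int64(299)), (np.int64(237), np.int64(277), np.int64(299)), (np.int64(238), np.int64(277), np.int64(299)), (np.int64(239), np.int64(277), np.int64(299)), (np.int64(240), np.int64(277), np.int64(299)), (np.int64(241), np.int64(276), np.int64(299)), (np.int64(242), np.int64(276), np.int64(299)), (np.int64(243), np.int64(277), np.int64(299)), (np.int64(244), np.int64(277), np.int64(300)), (np.int64(245), np.int64(276), np.int64(302)), (np.int64(246), np.int64(276), np.int64(299)), (np.int64(247), np.int64(276), np.int64(299)), (np.int64(248), np.int64(276), np.int64(299)), (np.int64(249), np.int64(276), np.int64(299)), (np.int64(250), np.int64(276), np.int64(299)), (np.int64(251), np.int64(277), np.int64(299)), (np.int64(252), np.int64(278), np.int64(298)), (np.int64(253), np.int64(280), np.int64(297)), (np.int64(254), np.int64(282), np.int64(296)), (np.int64(255), np.int64(284), np.int64(291))]
[[0.000e+00 2.632e+02 2.626e+02]
 [1.000e-01 2.631e+02 2.624e+02]
 [1.000e-01 2.631e+02 2.624e+02]
 [1.000e-01 2.630e+02 2.618e+02]
 [2.000e-01 2.629e+02 2.589e+02]]
arm 84 14.0725765 mid 0.5179649758766555 0.35503967325005664 len 0.1356432719001818
caddy 277 ((0.5722421407699585, -0.3634607791900635), (0.09857428818941116, 0.19494542479515076), 76.21475219726562)
jug 133 ((0.5182198286056519, -0.34798485040664673), (0.07880908995866776, 0.07126329094171524), 75.28779602050781)
```

```bash
python3 -m creep '[[[0,0,-50],[0,0,0]],[[0,0,-50],[0,0,0]],[[0,0,0],[0,0,0.186]],[[0,0,0],[0,0,0.186]],[[0,0,0],[0,0,0.186]],[[0,0,0],[0,0,0.186]],[[0,0,0],[0,0,0.186]],[[0,0,0],[0,0,0.186]]]' 85
python3 -m creep '[[[-53.6,16.5,0],[0,0,0]],[[-53.6,16.5,0],[0,0,0]],[[-53.6,16.5,0],[0,0,0]],[[-53.6,16.5,0],[0,0,0]],[[-53.6,16.5,0],[0,0,0]],[[-53.6,16.5,0],[0,0,0]],[[-53.6,16.5,0],[0,0,0]],[[-53.6,16.5,0],[0,0,0]]]'
cat >> h.py <<'E'
def state():
    from scipy.spatial.transform import Rotation as R
    o=bot.get_obs();M=R.from_quat(o['tool_rot']).as_matrix()
    print('t',o['clock'],'tcp',np.round(o['eef_pos'],4),'xaz',np.degrees(np.arctan2(M[1,0],M[0,0])).round(2),'down',M[:,2].round(3),'q',np.round(o['joint_pos'],3),'F',np.round(o['ft_force'],1),'w',o['grip_width'],o['grasp_force']);return o,M
def togo(w):
    o,M=state();print('tool shift mm',((np.array(w)-o['eef_pos'])@M*1000).round(1))
E
python3 -c "
from h import *
togo([.5245,-.3545,.3])"
```

```text
clock: 2.8
eef_pos: [0.1718, 0.4695, 0.3034]
tool_rot: [0.672, 0.741, -0.0, 0.0]
ft_force: [-0.3, 0.7, -0.3]
grip_width: 0.0848
grasp_force: 0.0
clock: 3.8
eef_pos: [0.3481, 0.0551, 0.3038]
tool_rot: [0.669, 0.743, 0.001, 0.0]
ft_force: [2.0, 0.1, 0.1]
grip_width: 0.0849
grasp_force: 0.0
t 3.8 tcp [0.3481 0.0551 0.3038] xaz 95.97 down [ 0.001  0.    -1.   ] q [ 0.157 -0.081 -0.09   1.56   0.     1.623] F [2.  0.1 0.1] w 0.08486278346587307 0.0
tool shift mm [-425.7  132.9    3.9]
```

```bash
python3 -m creep '[[[-53.2,16.6,0],[0,0,0]],[[-53.2,16.6,0],[0,0,0]],[[-53.2,16.6,0],[0,0,0]],[[-53.2,16.6,0],[0,0,0]],[[-53.2,16.6,0],[0,0,0]],[[-53.2,16.6,0],[0,0,0]],[[-53.2,16.6,0],[0,0,0]],[[-53.2,16.6,0],[0,0,0]]]' >/dev/null
python3 -m creep '[[[0,0,0],[0,0,0.186]],[[0,0,0],[0,0,0.186]],[[0,0,0],[0,0,0.186]],[[0,0,0],[0,0,0.186]],[[0,0,0],[0,0,0.186]],[[0,0,0],[0,0,0.186]],[[0,0,0],[0,0,0]]]' >/dev/null
python3 - <<'E'
from h import *
togo([.5245,-.3545,.147])
a=cam('side');cv2.imwrite('pics/s2.png',cv2.resize(a['image'][170:330,220:370],None,fx=4,fy=3.75,interpolation=cv2.INTER_CUBIC))
for X in ([.5245,-.3545,.186],[.5245,-.3545,.12]): print(proj(a,X))
E
```

```text
t 5.675 tcp [ 0.5239 -0.3528  0.3033] xaz 32.14 down [-0.  0. -1.] q [-0.593  0.522  0.676  1.725  0.     1.988] F [ 0.3  0.8 -0.3] w 0.08487300461114976 0.0
tool shift mm [ -0.4   1.8 156.3]
[[288.92530049 230.44486643]]
[[288.6368349  253.01945823]]
```

View pics/s2.png

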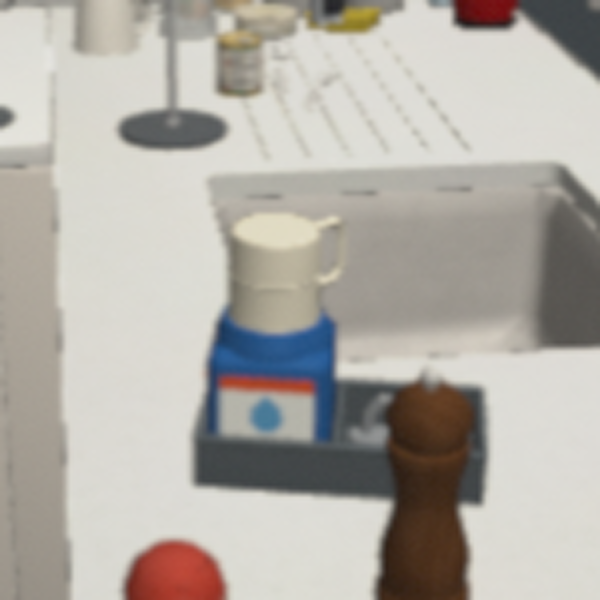

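```bash
python3 -m creep '[[[0,1.5,40],[0,0,0]],[[0,0,40],[0,0,0]],[[0,0,20],[0,0,0]],[[0,0,20],[0,0,0]],[[0,0,15],[0,0,0]],[[0,0,14],[0,0,0]],[[0,0,14],[0,0,0]],[[0,0,0],[0,0,0]]]'
python3 -c "
from h import *
togo([.5245,-.3545,.14])"
```

```text
clock: 6.72
eef_pos: [0.524, -0.3535, 0.139]
tool_rot: [0.961, 0.276, -0.001, -0.001]
ft_force: [0.2, -0.8, -0.2]
grip_width: 0.0846
grasp_force: 0.0
t 6.725 tcp [ 0.524  -0.3535  0.139 ] xaz 32.04 down [-0.002  0.001 -1.   ] q [-0.594  0.538  0.279  1.314 -0.     1.989] F [ 0.2 -0.8 -0.2] w 0.08464954414037863 0.0
tool shift mm [-0.   1.1 -1. ]
```

```bash
python3 -m creep '[[[0,0,0],[0,0,0]],[[0,0,0],[0,0,0]],[[0,0,0],[0,0,0]],[[0,0,0],[0,0,0]],[[0,0,0],[0,0,0]],[[0,0,0],[0,0,0]],[[0,0,0],[0,0,0]],[[0,0,0],[0,0,0]]]' 50
```

```text
clock: 7.72
eef_pos: [0.5256, -0.3546, 0.1423]
tool_rot: [0.961, 0.276, 0.001, 0.001]
ft_force: [0.3, 1.0, 5.9]
grip_width: 0.058
grasp_force: 64.3
```

```bash
python3 -m creep '[[[0,0,-15],[0,0,0]],[[0,0,-25],[0,0,0]],[[0,0,-40],[0,0,0]],[[0,0,-50],[0,0,0]],[[0,0,-30],[0,0,0]],[[0,0,0],[0,0,0]],[[0,0,0],[0,0,0]]]'
python3 - <<'E'
from h import *
state()
a=cam('side');A=cloud(a);b=cam('top');B=cloud(b)
cv2.imwrite('pics/s3.png',np.hstack([cv2.resize(a['image'][130:330,220:370],None,fx=3,fy=3,interpolation=cv2.INTER_CUBIC),cv2.resize(b['image'][140:240,310:390],(480,600)) [:,:340]]))
print([(q['position'],q['score']) for q in vision.place_of(a,'cap')], [(q['position'],q['score']) for q in vision.place_of(b,'cap')])
print([(q['position'],q['score']) for q in vision.place_of(a,'dosing_cup')], [(q['position'],q['score']) for q in vision.place_of(b,'dosing_cup')])
E
```

```text
clock: 8.6
eef_pos: [0.5244, -0.3538, 0.2995]
tool_rot: [0.961, 0.276, -0.0, -0.001]
ft_force: [-1.0, 0.1, -0.3]
grip_width: 0.0579
grasp_force: 64.2
t 8.6 tcp [ 0.5244 -0.3538  0.2995] xaz 32.02 down [-0.001  0.001 -1.   ] q [-0.594  0.525  0.67   1.718  0.     1.989] F [-1.   0.1 -0.3] w 0.0579421012248063 64.19212393462658
[([287.9, 248.0], 0.52)] []
[] [([356.2, 176.4], 0.38)]
```

View pics/s3.png

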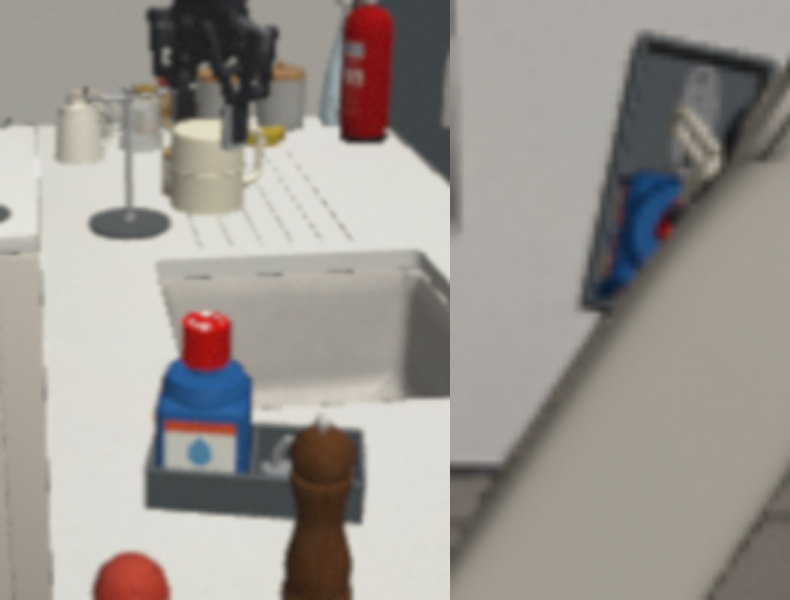

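The cup is in the gripper at about (289,185) in the side view, handle to the right. The red cap is now exposed on the jug at (288,243). I'll measure the cup relative to the TCP, and the cap axis.

```bash
python3 - <<'E'
from h import *
from scipy.optimize import least_squares
o,M=state();T=np.array(o['eef_pos'])
a=cam('side');A=cloud(a);I=a['image'].astype(int)
L=(A-T)@M   # tool coords
cream=(I[...,2]>I[...,0]+8)&(I.min(2)>90)&(np.linalg.norm(A-T,axis=2)<.12)
P=L[cream];print(len(P),'z tool',np.percentile(P[:,2],[1,5,95,99]).round(4))
B=P[(P[:,0]<.028)&(P[:,2]<.015)&(P[:,2]>-.04)]
f=least_squares(lambda c:np.hypot(B[:,0]-c[0],B[:,1]-c[1])-.0305,[0,0],loss='soft_l1',f_scale=.002);print('cup axis in tool',f.x,len(B))
H=P[P[:,0]>.045];print('handle',len(H),H.mean(0),H.min(0),H.max(0))
v,u=np.nonzero(cream);print('rows',v.min(),v.max(),'cols',u.min(),u.max())
print('pred rim',proj(a,T+np.array([0,0,-.022])),'loop',proj(a,T+M@[.0445,0,-.011]),[(q['position'],q['score']) for q in vision.place_of(a,'cup_loop')])
m=(I[...,2]>150)&(I[...,1]<80)&(abs(A[...,1]+.37)<.05)&(abs(A[...,0]-.52)<.06)&(A[...,2]>.12)
P=A[m];print('cap z',P[:,2].min(),P[:,2].max());P=P[P[:,2]<.162]
f=least_squares(lambda c:np.hypot(P[:,0]-c[0],P[:,1]-c[1])-.022,[.524,-.354],loss='soft_l1',f_scale=.002);print('cap axis',f.x,len(P))
E
```

```text
t 8.9 tcp [ 0.5243 -0.3538  0.2993] xaz 32.02 down [-0.002  0.001 -1.   ] q [-0.594  0.525  0.67   1.718 -0.     1.989] F [ 0.1  0.6 -0.1] w 0.05794067715453787 64.19220931828022
731 z tool [-0.0533 -0.0448  0.0176  0.0206]
cup axis in tool [-0.00148598 -0.00056628] 484
handle 47 [ 0.05488369 -0.0018383  -0.011406  ] [ 0.04541721 -0.00770885 -0.03634448] [0.06297672 0.00132283 0.01395959]
rows 160 201 cols 276 307
pred rim [[289.18398308 197.35720679]] loop [[302.46573815 181.74000557]] [([299.6, 175.8], 0.67)]
cap z 0.13590173843385306 0.17024343293493793
cap axis [ 0.52218901 -0.35388238] 64
```

```bash
python3 -m creep '[[[0,0,0],[0,0,-0.09]],[[0,0,0],[0,0,-0.18]],[[0,0,0],[0,0,-0.18]],[[0,0,0],[0,0,-0.18]],[[0,0,0],[0,0,-0.18]],[[0,0,0],[0,0,-0.18]],[[0,0,0],[0,0,-0.09]]]' >/dev/null
python3 -m creep '[[[30,-2,0],[0,0,0]],[[50,-4,0],[0,0,0]],[[60,-4,0],[0,0,0]],[[60,-4,0],[0,0,0]],[[60,-4,0],[0,0,0]],[[60,-4,0],[0,0,0]],[[60,-4,0],[0,0,0]],[[60,-4,0],[0,0,0]],[[60,-4,0],[0,0,0]],[[60,-4,0],[0,0,0]],[[56,-4,0],[0,0,-0.09]],[[30,-4,0],[0,0,-0.087]]]' >/dev/null
python3 -m creep '[[[0,0,0],[0,0,0]]]' >/dev/null
python3 - <<'E'
from h import *
togo([.4342,.2883,.196])
b=cam('top');B=cloud(b)
m=(B[...,2]>.185)&(B[...,2]<.23)&(abs(B[...,0]-.515)<.09)&(abs(B[...,1]-.353)<.06)
print(m.sum())
E
```

```text
t 11.5 tcp [0.4314 0.2886 0.3   ] xaz 104.26 down [-0.001 -0.    -1.   ] q [0.59  0.263 0.282 1.591 0.    1.912] F [-0.2 -0.1 -0.9] w 0.05789079148578623 64.21615272760391
tool shift mm [ -1.    2.7 104. ]
29
```

```bash
python3 -m creep '[[[-1,2,30],[0,0,0]],[[0,0,34],[0,0,0]],[[0,0,25],[0,0,0]],[[0,0,15],[0,0,0]],[[0,0,0],[0,0,0]],[[0,0,0],[0,0,0]]]'
python3 - <<'E'
from h import *
o,M=state();T=np.array(o['eef_pos'])
a=cam('side');b=cam('top')
for s in (.07,.042,0,-.042,-.07): 
    X=np.array([.516-s*np.cos(.2443),.353-s*np.sin(.2443),.202]); print(s,proj(a,X).round(1),proj(b,X).round(1),'tool',((X-T)@M*1000).round(1))
print('loop',proj(a,T+M@[.043,0,-.011]),proj(b,T+M@[.043,0,-.011]))
u,v=proj(a,T)[0].astype(int)
cv2.imwrite('pics/s4.png',cv2.resize(a['image'][130:210,210:310],None,fx=7.5,fy=7.5,interpolation=cv2.INTER_CUBIC))
cv2.imwrite('pics/t4.png',cv2.resize(b['image'][150:230,130:230],None,fx=7.5,fy=7.5,interpolation=cv2.INTER_CUBIC))
E
```

```text
clock: 12.3
eef_pos: [0.4353, 0.2863, 0.1976]
tool_rot: [0.616, 0.788, 0.001, 0.0]
ft_force: [0.6, -1.2, -0.2]
grip_width: 0.0578
grasp_force: 64.2
t 12.3 tcp [0.4353 0.2863 0.1976] xaz 104.0 down [ 0.002  0.001 -1.   ] q [ 0.582  0.283  0.046  1.332 -0.     1.908] F [ 0.6 -1.2 -0.2] w 0.057844056336142154 64.210225045681
0.07 [[247.4 162.5]] [[172.1 200. ]] tool [45.2 24.5 -4.3]
0.042 [[253.7 161.9]] [[170.3 192.9]] tool [45.2 52.5 -4.2]
0 [[263. 161.]] [[167.6 182.3]] tool [45.2 94.5 -4.2]
-0.042 [[272.1 160.2]] [[164.9 171.8]] tool [ 45.2 136.5  -4.1]
-0.07 [[278.2 159.6]] [[163.2 164.8]] tool [ 45.2 164.5  -4. ]
loop [[241.97504911 161.6204596 ]] [[173.91962796 205.89573348]]
```

View pics/s4.png

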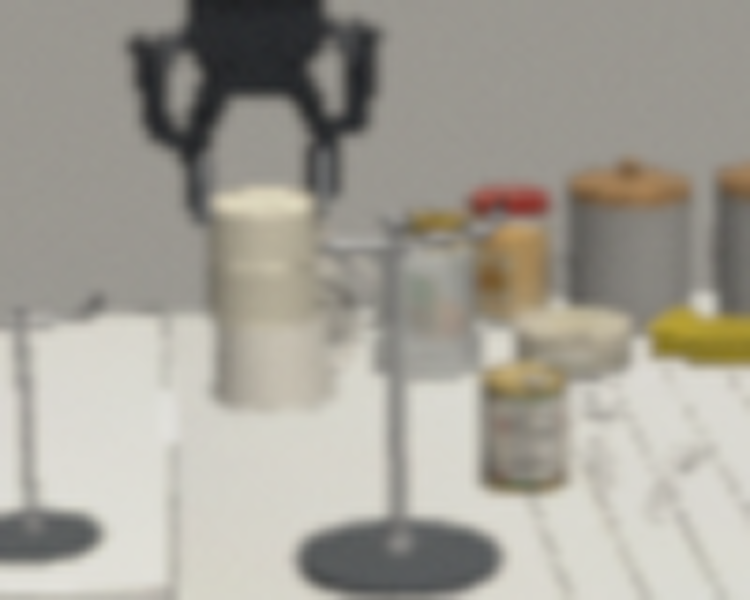

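View pics/t4.png

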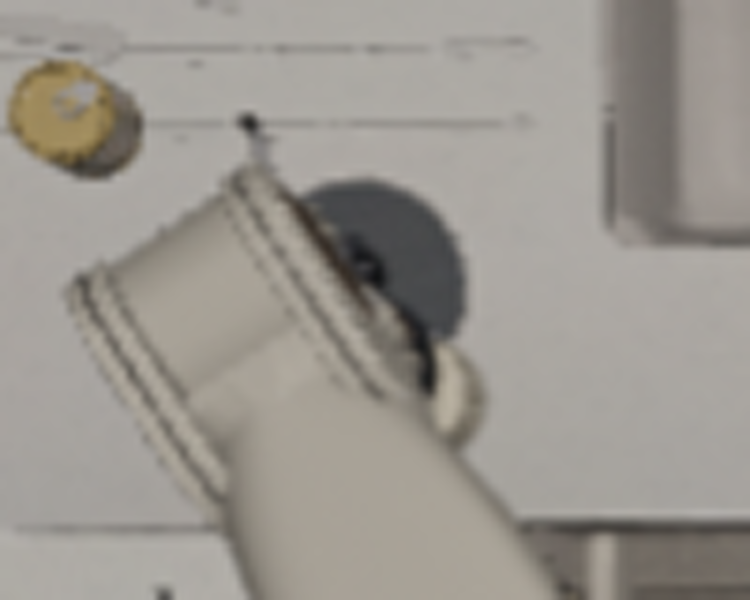

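The side view shows the cup at (246,165) in front of the stand arm's outer end, and the post at column 263 where I predicted it. In the top view the far tip is at (163,166), also as predicted. I'll now thread the handle over the arm.

```bash
python3 -m creep '[[[2,0,1.5],[0,0,0]],[[0,6,0],[0,0,0]],[[0,6,0],[0,0,0]],[[0,6,0],[0,0,0]],[[0,6,0],[0,0,0]]]'
python3 -m creep '[[[0,5,0],[0,0,0]],[[0,5,0],[0,0,0]],[[0,5,0],[0,0,0]],[[0,5,0],[0,0,0]],[[0,5,0],[0,0,0]],[[0,0,0],[0,0,0]]]'
python3 - <<'E'
from h import *
o,M=state();T=np.array(o['eef_pos'])
X=np.array([.516-.042*np.cos(.2443),.353-.042*np.sin(.2443),.202]); print('hook tool',((X-T)@M*1000).round(1))
a=cam('side')
cv2.imwrite('pics/s5.png',cv2.resize(a['image'][145:190,230:290],None,fx=12,fy=12,interpolation=cv2.INTER_CUBIC))
E
```

```text
clock: 13.02
eef_pos: [0.4578, 0.2941, 0.1948]
tool_rot: [0.615, 0.788, -0.0, -0.0]
ft_force: [0.8, 0.2, -1.1]
grip_width: 0.0576
grasp_force: 64.2
clock: 13.78
eef_pos: [0.4818, 0.3001, 0.1948]
tool_rot: [0.615, 0.788, -0.0, 0.0]
ft_force: [-0.2, -0.1, -2.0]
grip_width: 0.0578
grasp_force: 64.2
t 13.775 tcp [0.4818 0.3001 0.1948] xaz 104.03 down [-0. -0. -1.] q [ 0.557  0.379  0.176  1.367 -0.     1.883] F [-0.2 -0.1 -2. ] w 0.05781998100261527 64.21463057398796
hook tool [43.   4.  -7.2]
```

View pics/s5.png

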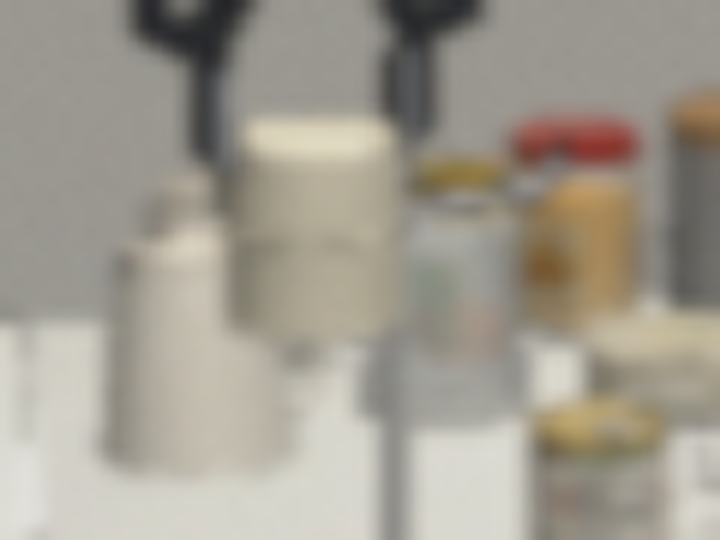

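The cup, around (256,164), now overlaps the front arm, with the loop about 46 mm from the post and no contact force. Next I lower it onto the arm.

```bash
python3 -m creep '[[[0,0,6],[0,0,0]],[[0,0,6],[0,0,0]],[[0,0,5],[0,0,0]],[[0,0,2],[0,0,0]],[[0,0,0],[0,0,0]]]'
python3 -m creep '[[[0,0,2],[0,0,0]],[[0,0,1],[0,0,0]],[[0,0,0],[0,0,0]]]'
```

```text
clock: 14.45
eef_pos: [0.4814, 0.3, 0.1757]
tool_rot: [0.615, 0.788, -0.0, -0.0]
ft_force: [0.7, 0.0, -0.2]
grip_width: 0.0581
grasp_force: 64.2
clock: 14.82
eef_pos: [0.4815, 0.3, 0.1729]
tool_rot: [0.615, 0.788, -0.0, -0.0]
ft_force: [-0.8, -0.4, -0.1]
grip_width: 0.0581
grasp_force: 64.2
```

```bash
python3 -m creep '[[[0,0,1],[0,0,0]],[[0,0,0.5],[0,0,0]],[[0,0,0],[0,0,0]]]'
python3 -m creep '[[[0,0,1],[0,0,0]],[[0,0,0.5],[0,0,0]],[[0,0,0],[0,0,0]]]'
```

```text
clock: 15.2
eef_pos: [0.4816, 0.3, 0.1715]
tool_rot: [0.615, 0.788, 0.0, 0.0]
ft_force: [0.0, -0.2, 0.3]
grip_width: 0.0583
grasp_force: 64.3
clock: 15.58
eef_pos: [0.4816, 0.2999, 0.17]
tool_rot: [0.615, 0.788, 0.0, 0.0]
ft_force: [0.3, -1.2, 1.3]
grip_width: 0.058
grasp_force: 64.4
```

```bash
python3 -m creep '[[[0,0,1],[0,0,0]],[[0,0,1],[0,0,0]],[[0,0,0],[0,0,0]]]'
python3 -m creep '[[[0,0,1],[0,0,0]],[[0,0,0],[0,0,0]]]'
```

```text
clock: 15.95
eef_pos: [0.4817, 0.2999, 0.168]
tool_rot: [0.615, 0.788, 0.0, 0.0]
ft_force: [1.7, -1.8, 3.2]
grip_width: 0.0581
grasp_force: 64.6
clock: 16.2
eef_pos: [0.4817, 0.2999, 0.167]
tool_rot: [0.615, 0.788, 0.0, 0.0]
ft_force: [1.0, -2.3, 2.2]
grip_width: 0.0581
grasp_force: 64.7
```

```bash
python3 -m creep '[[[0,0,0],[0,0,0]],[[0,0,0],[0,0,0]],[[0,0,0],[0,0,0]],[[0,0,0],[0,0,0]],[[0,0,0],[0,0,0]],[[0,0,0],[0,0,0]],[[0,0,0],[0,0,0]],[[0,0,0],[0,0,0]]]' 85
python3 - <<'E'
from h import *
a=cam('side')
cv2.imwrite('pics/s6.png',cv2.resize(a['image'][145:195,230:290],None,fx=12,fy=12,interpolation=cv2.INTER_CUBIC))
E
```

```text
clock: 17.2
eef_pos: [0.4815, 0.3, 0.1669]
tool_rot: [0.615, 0.788, 0.0, -0.0]
ft_force: [-0.6, -0.1, 0.2]
grip_width: 0.0851
grasp_force: 0.0
```

View pics/s6.png

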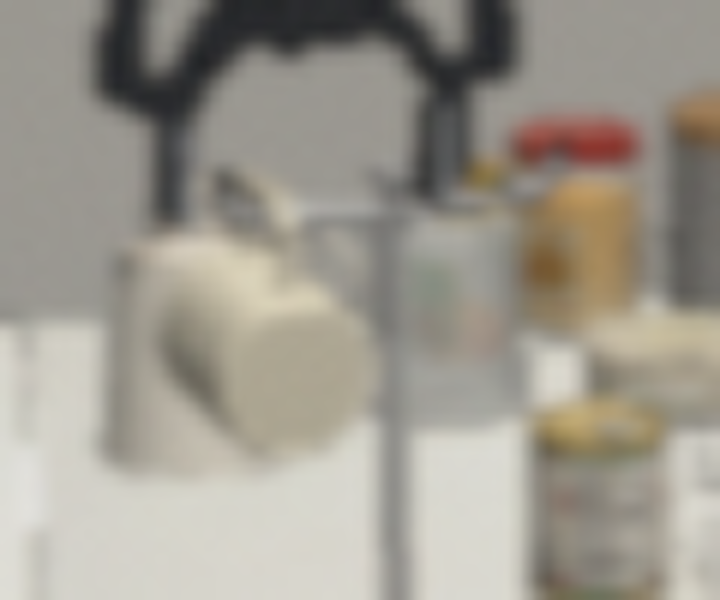

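The cup hangs by its handle on the front arm: handle on the arm at about (254,163), body below at (254,175). I'll back off upward and measure the cap from above while the view is free.

```bash
python3 -m creep '[[[0,0,-15],[0,0,0]],[[0,0,-30],[0,0,0]],[[0,0,-40],[0,0,0]],[[0,0,-40],[0,0,0]],[[0,0,-10],[0,0,0]]]'
python3 - <<'E'
from h import *
from scipy.optimize import least_squares
o,M=state();T=np.array(o['eef_pos'])
a=cam('side');b=cam('top');A=cloud(a);B=cloud(b)
I=b['image'].astype(int)
m=(I[...,2]>120)&(I[...,1]<I[...,2]*.6)&(abs(B[...,0]-.524)<.06)&(abs(B[...,1]+.354)<.06)&(B[...,2]>.14)
v,u=np.nonzero(m);W=at_z(b,np.c_[u,v],.165)[:,:2];print('cap top',len(W),W.mean(0),cv2.minEnclosingCircle(W.astype(np.float32)))
m=(I[...,0]>I[...,2]+30)&(abs(B[...,0]-.524)<.08)&(abs(B[...,1]+.354)<.08)&(B[...,2]>.1)
m|=(I[...,2]>120)&(I[...,1]<I[...,2]*.6)&(abs(B[...,0]-.524)<.06)&(abs(B[...,1]+.354)<.06)&(B[...,2]>.14)
v,u=np.nonzero(m);W=at_z(b,np.c_[u,v],.118)[:,:2];print('jug',len(W),W.mean(0),cv2.minAreaRect(W.astype(np.float32)))
for q in('cap','jug'):
  for r in vision.place_of(b,q)[:2]: print(q,r['score'],at_z(b,[r['position']],.130 if q=='cap' else .004))
  for r in vision.place_of(a,q)[:2]: print(q,r['score'],at_z(a,[r['position']],.130 if q=='cap' else .004))
togo([.5240,-.3535,.3])
E
```

```text
clock: 17.88
eef_pos: [0.4827, 0.3008, 0.3064]
tool_rot: [0.615, 0.788, 0.003, 0.001]
ft_force: [1.3, -0.4, 0.4]
grip_width: 0.085
grasp_force: 0.0
t 17.875 tcp [0.4827 0.3008 0.3064] xaz 104.04 down [ 0.006  0.004 -1.   ] q [ 0.557  0.365  0.44   1.639 -0.     1.883] F [ 1.3 -0.4  0.4] w 0.08496773531067597 0.0
cap top 91 [ 0.52561117 -0.35339961] ((0.5259882807731628, -0.3529204726219177), 0.022623958066105843)
jug 320 [ 0.52361468 -0.34951941] ((0.5242727994918823, -0.34919336438179016), (0.07855287194252014, 0.08056215941905975), 76.7796630859375)
cap 0.54 [[ 0.43147739 -0.50168604  0.13      ]]
cap 0.43 [[ 0.52830092 -0.35394462  0.13      ]]
cap 0.88 [[ 0.51957034 -0.35355483  0.13      ]]
jug 0.88 [[ 0.52983477 -0.35718846  0.004     ]]
jug 0.57 [[ 0.51754494 -0.36227425  0.004     ]]
t 18.175 tcp [0.4808 0.2997 0.3002] xaz 104.04 down [-0.003 -0.002 -1.   ] q [0.557 0.369 0.431 1.636 0.    1.883] F [ 0.5  0.  -0.1] w 0.08504463629625211 0.0
tool shift mm [-644.1 -116.6    1.2]
```

```bash
python3 -m creep '[[[-30,-5.4,0],[0,0,0]],[[-50,-9,0],[0,0,0]],[[-60,-10.9,0],[0,0,0]],[[-60,-10.9,0],[0,0,0]],[[-60,-10.9,0],[0,0,0]],[[-60,-10.9,0],[0,0,0]],[[-60,-10.9,0],[0,0,0]],[[-60,-10.9,0],[0,0,0]],[[-60,-10.9,0],[0,0,0]],[[-60,-10.9,0],[0,0,0]],[[-50,-9,0],[0,0,0]],[[-34,-6,0],[0,0,0]]]' 64 >/dev/null
python3 -m creep '[[[0,0,0],[0,0,0]],[[0,0,0],[0,0,0]]]' >/dev/null
python3 - <<'E'
from h import *
togo([.5245,-.3533,.133])
a=cam('side');A=cloud(a)
X=np.array([.516-.042*np.cos(.2443),.353-.042*np.sin(.2443),.202])
print('loop',[(np.round(r['position'],1),r['score']) for r in vision.place_of(a,'cup_loop')],'hook',proj(a,X))
E
```

```text
t 19.925 tcp [ 0.5242 -0.3524  0.3007] xaz 104.04 down [-0.002  0.002 -1.   ] q [-0.592  0.524  0.672  1.722  0.     0.734] F [ 0.1 -0.3 -0.3] w 0.0639193744169756 0.0
tool shift mm [ -1.3   0.3 167.7]
loop [(array([253.7, 162.2]), 0.51), (array([281.5, 193.4]), 0.17)] hook [[253.68631204 161.90874519]]
```

```bash
python3 -m creep '[[[-1,0.5,40],[0,0,0]],[[0,0,40],[0,0,0]],[[0,0,30],[0,0,0]],[[0,0,20],[0,0,0]],[[0,0,15],[0,0,0]],[[0,0,13],[0,0,0]],[[0,0,9.5],[0,0,0]],[[0,0,0],[0,0,0]]]'
python3 -m creep '[[[0,0,0],[0,0,0]],[[0,0,0],[0,0,0]],[[0,0,0],[0,0,0]],[[0,0,0],[0,0,0]],[[0,0,0],[0,0,0]],[[0,0,0],[0,0,0]]]' 30; python3 -c "
from h import *
state()"
```

```text
clock: 21.02
eef_pos: [0.525, -0.3536, 0.1338]
tool_rot: [0.615, 0.788, -0.0, -0.001]
ft_force: [-0.0, -0.7, -0.1]
grip_width: 0.064
grasp_force: 0.0
clock: 21.78
eef_pos: [0.5252, -0.3544, 0.1355]
tool_rot: [0.616, 0.788, -0.0, 0.001]
ft_force: [-3.3, -0.4, 6.0]
grip_width: 0.0391
grasp_force: 60.1
t 21.775 tcp [ 0.5252 -0.3544  0.1355] xaz 104.01 down [ 0.001 -0.001 -1.   ] q [-5.930e-01  5.400e-01  2.720e-01  1.302e+00 -1.000e-03  7.330e-01] F [-3.3 -0.4  6. ] w 0.039142266179326764 60.09296894073486
```

```bash
python3 -m creep '[[[0,0,1.5],[0,0,0]],[[0,0,1.5],[0,0,0]],[[0,0,1.5],[0,0,0]],[[0,0,0],[0,0,0]],[[0,0,0],[0,0,0]]]'
python3 -m creep '[[[0,0,1],[0,0,0]],[[0,0,1],[0,0,0]],[[0,0,0],[0,0,0]],[[0,0,0],[0,0,0]]]'
```

```text
clock: 22.4
eef_pos: [0.5254, -0.3546, 0.1319]
tool_rot: [0.616, 0.788, -0.0, 0.001]
ft_force: [-3.2, -0.2, 8.2]
grip_width: 0.0395
grasp_force: 60.5
clock: 22.9
eef_pos: [0.5254, -0.3546, 0.1303]
tool_rot: [0.616, 0.788, -0.0, 0.001]
ft_force: [-4.1, -0.2, 10.3]
grip_width: 0.0397
grasp_force: 60.7
```

```bash
python3 -m creep '[[[0,-1,1],[0,0,0]],[[0,0,0],[0,0,0]],[[0,0,0],[0,0,-0.1]],[[0,0,0],[0,0,-0.12]],[[0,0,0],[0,0,-0.12]],[[0,0,0],[0,0,0]]]'; python3 -c "
from h import *
o,M=state();print(o['ft_torque'])"
```

```text
clock: 23.65
eef_pos: [0.5256, -0.3546, 0.1297]
tool_rot: [0.473, 0.881, 0.0, 0.002]
ft_force: [-3.4, 1.5, 10.2]
grip_width: 0.0395
grasp_force: 60.8
t 23.65 tcp [ 0.5256 -0.3546  0.1297] xaz 123.57 down [ 0.004 -0.002 -1.   ] q [-5.940e-01  5.410e-01  2.590e-01  1.284e+00  1.000e-03  3.910e-01] F [-3.4  1.5 10.2] w 0.03949529013110594 60.84448456764221
[0.22066222 0.52959644 0.12661456]
```

```bash
python3 -m creep '[[[0,0,0],[0,0,-0.14]],[[0,0,0],[0,0,-0.14]],[[0,0,0],[0,0,-0.14]],[[0,0,0],[0,0,-0.14]],[[0,0,0],[0,0,-0.14]],[[0,0,0],[0,0,-0.06]],[[0,0,0],[0,0,0]]]'; python3 -c "
from h import *
o,M=state();print(o['ft_torque'])"
```

```text
clock: 24.52
eef_pos: [0.5259, -0.3541, 0.1297]
tool_rot: [0.112, 0.994, -0.0, 0.002]
ft_force: [-2.1, 2.3, 10.4]
grip_width: 0.0395
grasp_force: 60.8
t 24.525 tcp [ 0.5259 -0.3541  0.1297] xaz 167.11 down [ 0.005 -0.001 -1.   ] q [-0.593  0.541  0.259  1.284  0.002 -0.369] F [-2.1  2.3 10.4] w 0.039542484433323775 60.82255303859711
[0.54687202 0.34901391 0.07066028]
```

```bash
python3 -m creep '[[[0,0,-3],[0,0,0]],[[0,0,-3],[0,0,0]],[[0,0,-3],[0,0,0]],[[0,0,-3],[0,0,0]],[[0,0,0],[0,0,0]]]'
```

```text
clock: 25.15
eef_pos: [0.5248, -0.3542, 0.1391]
tool_rot: [0.113, 0.994, -0.0, 0.0]
ft_force: [1.5, -0.4, 2.6]
grip_width: 0.0397
grasp_force: 60.2
```

```bash
python3 -m creep '[[[0,0,-2],[0,0,0]],[[0,0,-2],[0,0,0]],[[0,0,0],[0,0,0]]]'
```

```text
clock: 25.52
eef_pos: [0.524, -0.354, 0.1423]
tool_rot: [0.113, 0.994, 0.0, -0.001]
ft_force: [2.0, -0.1, -0.6]
grip_width: 0.0394
grasp_force: 60.5
```

```bash
python3 -m creep '[[[0,0,-4],[0,0,0]],[[0,0,-8],[0,0,0]],[[0,0,-12],[0,0,0]],[[0,0,-12],[0,0,0]],[[0,0,-12],[0,0,0]],[[0,0,-10],[0,0,0]],[[0,0,-6],[0,0,0]],[[0,0,0],[0,0,0]],[[0,0,0],[0,0,0]],[[0,0,0],[0,0,0]]]'
python3 - <<'E'
from h import *
state()
a=cam('side');A=cloud(a)
cv2.imwrite('pics/s7.png',cv2.resize(a['image'][140:320,220:370],None,fx=3.33,fy=3.33,interpolation=cv2.INTER_CUBIC))
I=a['image'].astype(int)
m=(I[...,2]>120)&(I[...,1]<80)&(abs(A[...,1]+.37)<.05)&(abs(A[...,0]-.52)<.06)&(A[...,2]>.12)
P=A[m];print('red z',np.percentile(P[:,2],[2,50,98]),P.mean(0),len(P))
E
```

```text
clock: 26.78
eef_pos: [0.5241, -0.3539, 0.2063]
tool_rot: [0.113, 0.994, 0.0, -0.0]
ft_force: [0.3, -0.1, -1.3]
grip_width: 0.0391
grasp_force: 60.6
t 26.775 tcp [ 0.5241 -0.3539  0.2063] xaz 167.06 down [-0.001  0.001 -1.   ] q [-0.594  0.514  0.414  1.472  0.    -0.368] F [ 0.3 -0.1 -1.3] w 0.039072581726598304 60.562158823013306
red z [0.20475852 0.2201342  0.23897518] [ 0.51914297 -0.37065679  0.22054012] 198
```

View pics/s7.png

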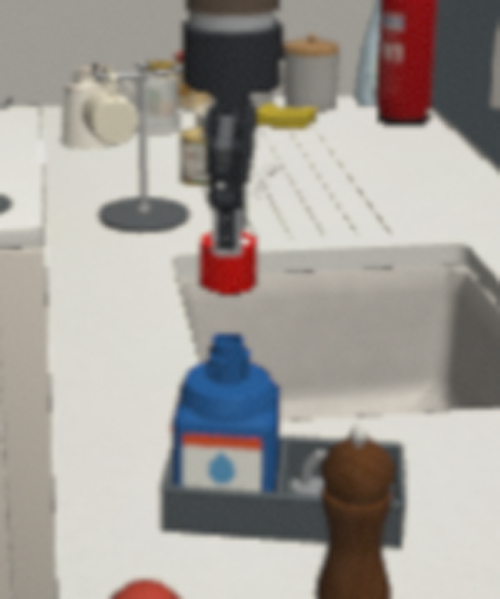

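The cap is level in the gripper at about (289,219), clear above the open neck at (289,243). The jug is in its bay and the cup still hangs at (252,175). I'm handing in.

```bash
python3 -c "
from workcell import workorder
print(workorder.job_done())"
```

```text
the job is handed in; nothing more can be done
None
```

I handed the job in at about 27 s of the 58 s allowed: the cup hangs by its handle on the front arm of the larger stand, and the cap is held level about 7 cm above its closed position over the open neck, with the jug standing in its caddy; no verdict came back.

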